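# Long turner out of the utensil chest

## Task

Slide the lid of the utensil chest fully open and take out the long turner: it is longer than the opening, so tilt it handle-first and draw it out diagonally. Finish while still holding it in the gripper, steady, with every part of it at least 3 cm above the chest's highest edge, and touching nothing else. Leave the lid open and do not shift or tip the bowl, jar, bottle, pot, mug or can.

Things in the scene. Friction and masses are not known exactly. Their poses are not given: they have to be found in the camera images.
- chest: Fixed stainless utensil chest, 192 mm wide (its x), 348 long (its y). Origin: on the table, under the middle of the free edge of its fixed clear top; z up. Hollow inside: x=+-90, y=-180 to 130, floor 6 mm high. Fixed top: y=-184 to 0. Opening under the sliding lid: y=0 to 130, x=+-88. Lid rails on the side walls (x=+-89 to 97) rise to 111 mm
- chest_edge (a point): middle of the dark free edge of the chest's fixed top, on its upper face: 104 mm above the table at chest y=0; the underside there is 98 mm high. The turner's blade lies under this top
- chest_block (a point): middle of the top of the grey end block past the opening, 129 mm high (the chest's highest edge, lid knob aside); the block spans chest y=130 to 164
- chest_bar (a point): middle of the top of a thin round rest bar (8 mm) crossing the chest's inside along its x at about y=96, 59 mm above the table; the turner's handle lies on it
- lid (a joint): slide of the clear blue-framed lid, m: 0 = shut, 0.135 = fully open. It opens towards the chest's -y, over the fixed top; drag about 2 N, stays where it is left
- lid_knob (a point): centre of the grip of the lid's blue round knob (30 mm across, 22 high) in the middle of the lid; lid shut: at chest y=63, 132.5 mm high. The knob's top is 11 mm above and the lid's surface 23 mm below this point
- turner_grip (a point): Middle of the wooden handle (22 mm wide, 20 thick, 90 long, side faces upright) of the long steel turner: 270 mm long, straight, 0.13 to 0.25 kg. It lies in the chest along its y (within 4 degrees), tip on the floor, sloping up 13.5 degrees towards +y, handle on the rest bar. This point is 228 mm from the tip; the balance point is about 40 mm nearer the blade
- turner_tip (a point): middle of the front edge of the turner's flat blade (70 mm wide, 72 long, 4 thick; then a shank 8 mm thick up to the handle, which begins 180 mm from the tip)
- turner_butt (a point): end of the turner's wooden handle, 270 mm from turner_tip on the same axis
- turner: the whole turner; this frame's origin is the lower edge of the blade's tip; as it lies in the chest its z is vertical and its y points horizontally from blade to handle
- dip_bowl: white ceramic dip bowl, 90 mm across, 40 high, beside the chest's raised end, loose; origin at the centre of its underside. Leave alone
- spice_jar: glass spice jar with red cap, 56 mm across, 75 high, just beyond the chest, loose; origin at the centre of its underside. Leave alone
- sauce_bottle: amber sauce bottle with yellow cap, 60 mm across, 190 high, loose; origin at the centre of its underside. Leave alone
- steel_pot: open steel pot, 140 mm across, 90 high, loose; origin at the centre of its underside. Leave alone
- mug: blue mug, 80 mm across, 90 high, loose; origin at the centre of its underside. Leave alone
- pepper_can: paper-labelled metal can, 70 mm across, 110 high, loose; origin at the centre of its underside. Leave alone

How it is judged:
On the way, in this order (a step that is already met when the one before it is completed fails the run):
1. the lid is slid open (at least 120 of 135 mm) with the turner still lying inside (value of joint lid above 0.12 m and height (world z) of turner_butt below 0.1 m), for 0.2 s.
2. the turner stands diagonally in the opening: its handle's end above the end block, its blade still inside under the fixed top (height (world z) of turner_butt above 0.135 m and height (world z) of turner_tip below 0.098 m and y of turner_tip in the frame of chest below 0 m and contact force between turner and the fingers above 1 N), for 0.1 s.
At the end, for the whole second after the job is handed in: the lid is at least 120 mm open; the turner is held by the fingers (over 1 N), touches neither the chest nor any bystander, is steady (under 50 mm/s), and both its blade tip and handle end are more than 149 mm above the table (20 mm above the chest's end block) (value of joint lid above 0.12 m and height (world z) of each of turner_tip, turner_butt above 0.149 m and contact force between turner and the fingers above 1 N and contact force between turner and chest below 0.05 N and linear speed of turner below 0.05 m/s and contact force between turner and dip_bowl below 0.05 N and contact force between turner and spice_jar below 0.05 N and contact force between turner and sauce_bottle below 0.05 N and contact force between turner and steel_pot below 0.05 N and contact force between turner and mug below 0.05 N and contact force between turner and pepper_can below 0.05 N); the arm keeps its last pose, push and grip.
It fails at once if a bystander (dip bowl, spice jar) is shifted by over 30 mm or tipped (distance of any of dip_bowl, spice_jar from where it was at the start of the episode above 0.03 m or angle between any of dip_bowl, spice_jar's own z axis and vertical above 0.4 rad).
It fails at once if a bystander (sauce bottle, steel pot) is shifted by over 30 mm or tipped (distance of any of sauce_bottle, steel_pot from where it was at the start of the episode above 0.03 m or angle between any of sauce_bottle, steel_pot's own z axis and vertical above 0.4 rad).
It fails at once if a bystander (mug, pepper can) is shifted by over 30 mm or tipped (distance of any of mug, pepper_can from where it was at the start of the episode above 0.03 m or angle between any of mug, pepper_can's own z axis and vertical above 0.4 rad).
It also fails if it takes over 51 s, if anything falls off the work surface, if the arm or the gripper's body presses on something with over 40 N, if the wrist force passes 120 N, or if a joint passes its speed limit or range.

## Robot

A 6-joint arm with a two-finger parallel gripper is mounted at the origin on the work surface. World frame = base frame: x ahead of the robot, y to its left, z up, the work surface at z = 0. Lengths are in m, angles in rad, forces in N, time in s.
With the tool pointing down it reaches from about 0.325 to 0.85 m from the base axis. Payload 15.5 kg.
Tool frame: the origin (TCP) lies midway between the tips of the shut fingers; the grasp point (between the pads) lies 19 mm behind it; z points along the fingers, y is the direction in which the jaws open and shut (so a half turn about z gives the same grasp; the last joint's range is limited). The gripper opens to 91 mm and grips with 3 to 60 N. Pads are 32 mm wide; open, the fingers measure 118 mm over their backs; the gripper's body (76 mm by 178 mm) begins 60 mm behind the grasp point.
Start: joints at [-1.387, 0.494, 1.345, -0, 1.302, -0.096], TCP at [0.172, -0.601, 0.214] pointing down, gripper open.
Joint ranges: [-2.91, 2.91], [-0.82, 2.16], [0.22, 2.67], [-1.22, 4.37], [0.12, 2.79], [-3.08, 3.08]. Speed limits (rad/s): [1.89, 1.89, 2.57, 3.01, 3.01, 3.01].

## Interface

Orientations are given as a unit quaternion [w, x, y, z].
In Python, from workcell import monitor, snapshot, get_calibration, hand_in gives the robot as it stands.
- The arm moves only by the tool jog_arm, never from a script. Its argument "series" is a list of rows, each a list of 4 numbers: the shift along the world's x, y, z as a fraction of full scale, then the turn about the world's z as a fraction of full scale. In form: [[dx, dy, dz, turn], ...]. A call has 1 to 10 rows; each row is the pose to reach, as a shift and turn from the pose measured when the call began; what a row does not reach only later rows make up. Full scale, the value 1, is 1 m for a shift and 90 degrees for a turn. A row lasts 1/8 s, in which the tool goes at most 62.5 mm and 10.7 degrees, less where a joint would pass 70% of its speed; a pose out of reach is approached as far as the arm can. A call with a number of a shift or a turn outside -1 to 1 is refused whole. A call with a gripper value outside its range is refused whole. "gripper" is the closure, from 0 (fully open) to 1 (shut), set as the call begins (left out, the last holds). The fingers move at their own pace and stop on an object; "newtons" is the grip in N (left out, the last holds). Time passes only in rows, so rows that repeat a pose let the fingers close. It gives the time, the measured TCP pose, the force and the opening at its end, in the units of the state.
- monitor.observe(): the state, without advancing time (a new reading comes with each control period).
- snapshot(name): name is "side" or "top"; returns (picture, depth): 420x560x3 uint8, blue, green, red; 420x560 float32, m along the optical axis (not along the pixel's ray), 0 where there is no reading.
- get_calibration(name): a dict with "fx", "fy", "cx", "cy" (pixels), "R" (3x3) and "t" (3): a world point X has camera coordinates R X + t. Camera axes: x right, y down, z forward; pixel columns grow to the right and rows downward; lengths in m; the calibration is good to about 2 mm. A picture is of the moment at which its call begins. get_calibration takes no time and is no camera call.
- hand_in(): hands the job in, once; it reports no verdict.
The state is a dict: "time_s": time; "q": joint angles; "joint_vel": joint speeds; "joint_efforts": joint torques, N m; "position": TCP position; "tool_rot": TCP orientation; "contact_force": force on the tool from outside, world axes, zero at the start; "wrist_torque": the same for the moment, N m; "gripper_width": opening from 0.0 (shut) to 1.0 (fully open).
Only numpy, scipy, OpenCV 4.12 (cv2) and the standard library are available. Lean on these libraries where they do the work, as an engineer would, in place of code of your own. Each camera call takes 0.05 s, during which the arm holds its last target.

## Working session

There is one attempt and no reset: what is moved stays moved. The work goes in short steps, Python scripts to look and compute and a tool call to move; the robot and the scene stay as the last step left them, time stands still between calls to the robot, and variables do not carry over. Pictures are saved under pics/ and viewed, and the job is handed in when it is done.

Besides the shell and the picture viewer there is one more tool, called after "Request:" by a JSON object that holds its "op" and its "data", one argument or row to a line. jog_arm: Moves the arm, as the interface text tells. Shift numbers are shares of 1 m and turn numbers shares of 90 degrees, none past 1 either way. Its arguments: {"type":"object","properties":{"series":{"type":"array","items":{"type":"array","items":{"type":"number","minimum":-1,"maximum":1}}},"gripper":{"type":"number"},"newtons":{"type":"number"}},"required":["series"]}

```bash
ls; mkdir -p pics; python3 - <<'E'
from workcell import monitor, snapshot, get_calibration
import cv2,numpy as np
print(monitor.observe())
for n in("top","side"):
    p,d=snapshot(n);cv2.imwrite(f"pics/{n}0.png",p);np.save(f"{n}0d.npy",d);print(n,get_calibration(n))
E
```

```text
pics
{'time_s': 0.0, 'q': array([-1.38749235e+00,  4.94183679e-01,  1.34615278e+00, -3.75663489e-05,
        1.30250728e+00, -9.55300499e-02]), 'joint_vel': array([ 0.00139257,  0.0003075 ,  0.00163793, -0.00150144,  0.00116436,
       -0.00113215]), 'joint_efforts': array([-1.46439338e-04, -8.78814125e+01, -3.81853116e+01,  7.04209018e-02,
        5.30468230e-02, -6.42861141e-05]), 'position': array([ 0.17192179, -0.60047627,  0.21333063]), 'tool_rot': array([-6.24147603e-04,  9.90296292e-01,  1.38970723e-01, -4.55350996e-05]), 'contact_force': array([ 0.02989879,  0.15890769, -0.04408269]), 'wrist_torque': array([-0.01447616,  0.00387031,  0.01683265]), 'gripper_width': 0.9989649459586092}
top {'fx': 380.0421574520107, 'fy': 380.0421574520107, 'cx': 281.04425028287216, 'cy': 218.47290788334178, 'R': array([[-0.02893193, -0.99947044, -0.01489255],
       [-0.99719879,  0.02988783, -0.06856591],
       [ 0.0689747 ,  0.01286709, -0.99753543]]), 't': array([0.04716919, 0.60475478, 1.19196125])}
side {'fx': 505.73810125218205, 'fy': 505.73810125218205, 'cx': 284.25310431598183, 'cy': 202.00581360643517, 'R': array([[-0.99322066, -0.11559344,  0.01228303],
       [-0.08076125,  0.61018225, -0.78813402],
       [ 0.08360824, -0.78378299, -0.61538109]]), 't': array([0.57296379, 0.14182943, 1.67717044])}
```

View pics/top0.png

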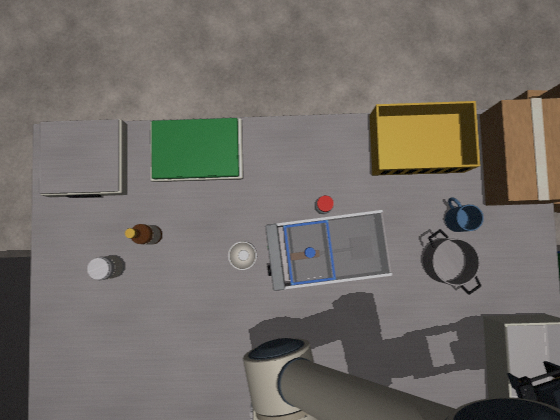

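View pics/side0.png

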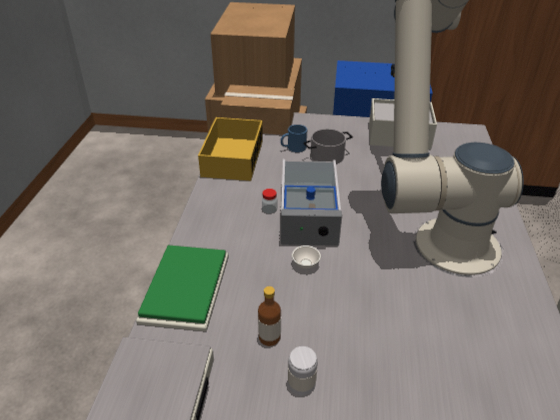

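The top view shows the chest at about (330,250): grey block at column 275, blue knob at (309,252), bowl at (243,255), red jar cap at (325,204). The lid is shut and slides towards image right (world -y). I'll zoom in and measure.

```bash
cat > h.py <<'E'
import cv2,numpy as np
from workcell import monitor,snapshot,get_calibration
def ray(n,u,v,z):
    c=get_calibration(n);R,t=np.array(c['R']),np.array(c['t'])
    d=R.T@np.array([(u-c['cx'])/c['fx'],(v-c['cy'])/c['fy'],1]);o=-R.T@t
    return o+d*(z-o[2])/d[2]
def pt(n,u,v,dep):
    c=get_calibration(n);R,t=np.array(c['R']),np.array(c['t'])
    return R.T@(np.array([(u-c['cx'])/c['fx']*dep,(v-c['cy'])/c['fy']*dep,dep])-t)
def proj(n,X):
    c=get_calibration(n);p=np.array(c['R'])@X+np.array(c['t'])
    return c['fx']*p[0]/p[2]+c['cx'],c['fy']*p[1]/p[2]+c['cy']
def tri(u1,v1,u2,v2):
    A=[];b=[]
    for n,u,v in(("top",u1,v1),("side",u2,v2)):
        c=get_calibration(n);R,t=np.array(c['R']),np.array(c['t'])
        for k,f,cc,w in((0,c['fx'],c['cx'],u),(1,c['fy'],c['cy'],v)):
            a=(w-cc)/f;A.append(R[k]-a*R[2]);b.append(a*t[2]-t[k])
    return np.linalg.lstsq(np.array(A),np.array(b),rcond=None)[0]
E
python3 - <<'E'
import cv2
p=cv2.imread('pics/top0.png')[190:310,220:400];cv2.imwrite('pics/topz.png',cv2.resize(p,None,fx=4.4,fy=4.4,interpolation=cv2.INTER_CUBIC))
p=cv2.imread('pics/side0.png')[150:280,240:360];cv2.imwrite('pics/sidez.png',cv2.resize(p,None,fx=4.6,fy=4.6,interpolation=cv2.INTER_CUBIC))
E
```

```text
(no output)
```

View pics/topz.png

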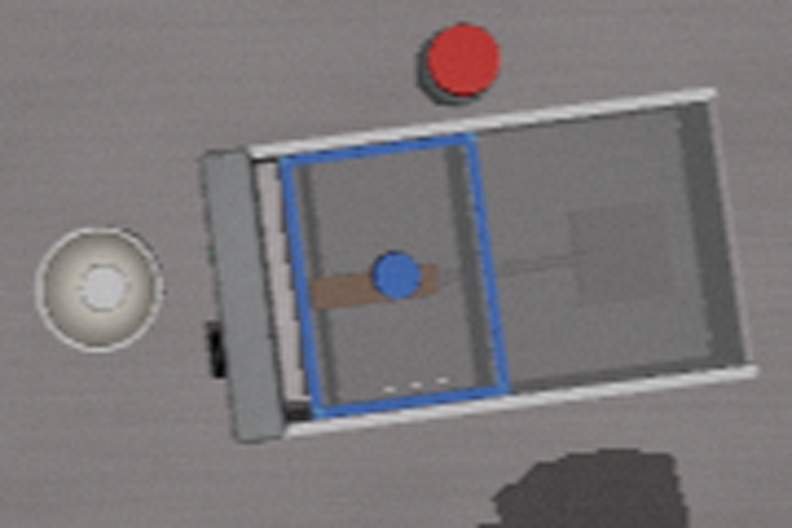

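View pics/sidez.png

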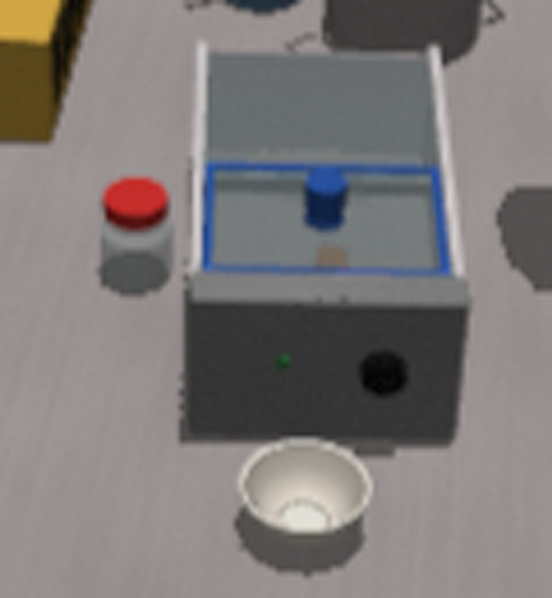

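Zoomed, the chest lies turned about 8° in the image, lid shut, handle under the lid. Now the measurements.

```bash
python3 - <<'E'
from h import *
p=cv2.imread('pics/top0.png');s=cv2.imread('pics/side0.png')
def blob(im,lo,hi,roi):
    h=cv2.cvtColor(im,cv2.COLOR_BGR2HSV);m=cv2.inRange(h,lo,hi);k=np.zeros_like(m);x0,y0,x1,y1=roi;k[y0:y1,x0:x1]=m[y0:y1,x0:x1];return k
g=lambda u,v:(220+u/4.4,190+v/4.4)
# knob (zoom centre)
def cen(m):
    n,l,st,c=cv2.connectedComponentsWithStats(m);i=1+np.argmax(st[1:,4]);return c[i],st[i]
kt=cen(blob(p,(100,120,60),(125,255,255),(300,242,320,264)));ks=cen(blob(s,(100,120,60),(125,255,255),(304,186,318,201)))
print('knob px',kt,ks)
print('knob top plane',ray('top',*kt[0],.1435),'tri',tri(*kt[0],*ks[0]))
L={}
for nm,u,v,z in [('blkNE? farleft',203,157,.129),('blk far right',245,152,.129),('blk near left',237,440,.129),('blk near right',282,434,.129),('rail far end',713,92,.111),('rail near end',757,371,.111),('rail far start',250,153,.111),('rail near start',288,432,.111),('lid c far',281,158,.109),('lid c2 far',472,136,.109),('lid near',318,414,.109),('lid near2',507,391,.109),
 ('bowl',99,289,.04),('jar',463,60,.075),('handle butt c',311,293,.063),('handle front c',437,279,.042)]:
    L[nm]=ray('top',*(np.array(g(u,v))-0.4),z);print(nm,L[nm].round(4))
a=L['rail far start']-L['rail far end'];b=L['rail near start']-L['rail near end']
print(np.degrees(np.arctan2(a[1],a[0])),np.degrees(np.arctan2(b[1],b[0])))
c=L['blk far right']-L['blk near right'];print(np.degrees(np.arctan2(c[1],c[0])),np.linalg.norm(c))
hb=L['handle butt c']-L['handle front c'];print('handle',np.degrees(np.arctan2(hb[1],hb[0])))
for nm,u,v in[('bar',0,0)]:pass
E
```

```text
knob px (array([309.51851852, 252.0617284 ]), array([305, 247,  10,  11,  81], dtype=int32)) (array([310.38181818, 191.72727273]), array([304, 186,  14,  14, 110], dtype=int32))
knob top plane [ 0.49912157 -0.05054725  0.1435    ] tri [ 0.49806207 -0.0512419   0.13252835]
blkNE? farleft [0.5799 0.073  0.129 ]
blk far right [0.5824 0.0452 0.129 ]
blk near left [0.3945 0.0556 0.129 ]
blk near right [0.3975 0.0262 0.129 ]
rail far end [ 0.6143 -0.2689  0.111 ]
rail near end [ 0.4282 -0.2892  0.111 ]
rail far start [0.5826 0.0423 0.111 ]
rail near start [0.3967 0.0223 0.111 ]
lid c far [0.5788 0.0217 0.109 ]
lid c2 far [ 0.5897 -0.1069  0.109 ]
lid near [0.4078 0.0021 0.109 ]
lid near2 [ 0.4194 -0.1238  0.109 ]
bowl [0.4929 0.1541 0.04  ]
jar [ 0.6448 -0.1063  0.075 ]
handle butt c [0.4865 0.0039 0.063 ]
handle front c [ 0.4932 -0.0857  0.042 ]
95.81100827731068 95.77259379052623
5.867189277808073 0.1858592491665281
handle 94.26298228850204
```

Knob triangulates to z=0.1325 (as specified). Chest yaw is about 5.8° and the origin about (0.5025, -0.0945). The knob sits at chest y≈45, so the lid seems to start about 18 mm open. Handle grip is near chest (0, 58). Moving over the knob.

Request:
{"op": "jog_arm", "data": {
  "series": [
    [0.03,0.05,0.02,0.08],
    [0.06,0.1,0.02,0.17],
    [0.09,0.15,0.02,0.26],
    [0.125,0.21,0.02,0.35],
    [0.16,0.27,0.02,0.45],
    [0.195,0.33,0.02,0.55],
    [0.23,0.39,0.02,0.65],
    [0.265,0.45,0.02,0.75],
    [0.3,0.5,0.02,0.83],
    [0.3266,0.5497,0.01,0.887]
  ],
  "gripper": 0,
  "newtons": 15
}}

```text
time_s: 1.35
position: [0.4859, -0.0727, 0.2267]
tool_rot: [0.0, 0.669, 0.743, -0.0]
contact_force: [1.4, -1.4, -0.3]
gripper_width: 0.997
```

Request:
{"op": "jog_arm", "data": {
  "series": [
    [0,0,0,0],
    [0,0,0,0],
    [0,0,0,0]
  ]
}}

```text
time_s: 1.72
position: [0.4855, -0.0738, 0.2268]
tool_rot: [0.0, 0.67, 0.743, -0.0]
contact_force: [0.2, -0.5, 0.1]
gripper_width: 1.0
```

Request:
{"op": "jog_arm", "data": {
  "series": [
    [0.013,0.023,0,0],
    [0.013,0.023,0,0],
    [0.013,0.023,-0.03,0],
    [0.013,0.023,-0.06,0],
    [0.013,0.023,-0.085,0],
    [0.013,0.023,-0.102,0],
    [0.013,0.023,-0.102,0],
    [0.013,0.023,-0.102,0]
  ]
}}

```text
time_s: 2.72
position: [0.4986, -0.0515, 0.1255]
tool_rot: [0.0, 0.67, 0.742, -0.0]
contact_force: [0.1, 0.0, 0.8]
gripper_width: 1.003
```

Request:
{"op": "jog_arm", "data": {
  "series": [
    [0,0,0,0],
    [0,0,0,0],
    [0,0,0,0],
    [0,0,0,0],
    [0,0,0,0],
    [0,0,0,0]
  ],
  "gripper": 1,
  "newtons": 15
}}

```text
time_s: 3.48
position: [0.4986, -0.0515, 0.1254]
tool_rot: [0.0, 0.67, 0.742, -0.0]
contact_force: [-0.3, 0.9, -0.5]
gripper_width: 0.374
```

Request:
{"op": "jog_arm", "data": {
  "series": [
    [0,0,0,0],
    [0,0,0,0],
    [0.001,-0.01,0,0],
    [0.003,-0.03,0,0],
    [0.005,-0.05,0,0],
    [0.007,-0.07,0,0],
    [0.009,-0.09,0,0],
    [0.0105,-0.105,0,0],
    [0.0115,-0.114,0,0],
    [0.0115,-0.114,0,0]
  ]
}}

```text
time_s: 4.72
position: [0.5098, -0.1672, 0.1254]
tool_rot: [0.0, 0.67, 0.742, -0.001]
contact_force: [-6.2, -2.8, 3.9]
gripper_width: 0.322
```

```bash
python3 - <<'E'
from h import *
p,d=snapshot('top');cv2.imwrite('pics/top1.png',p);print(monitor.observe()['contact_force'])
cv2.imwrite('pics/top1z.png',cv2.resize(p[190:310,220:400],None,fx=4.4,fy=4.4,interpolation=cv2.INTER_CUBIC))
E
```

```text
[-6.16625578 -2.9283374   4.93069091]
```

View pics/top1z.png

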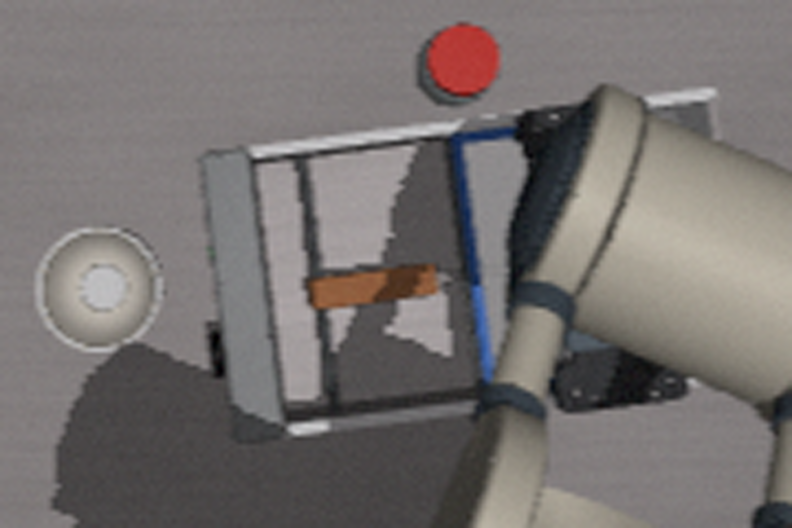

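The lid's front edge is now at zoom column about 452–490, with the handle fully visible from (311,293) to (437,279). I'll push a few mm further to feel the stop.

Request:
{"op": "jog_arm", "data": {
  "series": [
    [0,-0.003,0,0],
    [0,-0.006,0,0],
    [0,-0.006,0,0]
  ]
}}

```text
time_s: 5.15
position: [0.5101, -0.1716, 0.1252]
tool_rot: [-0.001, 0.671, 0.742, 0.001]
contact_force: [4.2, 20.4, 1.8]
gripper_width: 0.322
```

The stop is felt (20 N), so the lid is fully open. Releasing.

Request:
{"op": "jog_arm", "data": {
  "series": [
    [0,0.003,0,0],
    [0,0.003,0,0],
    [0,0.003,0,0],
    [0,0.003,0,0],
    [0,0.003,0,0],
    [0,0.003,0.03,0],
    [0,0.003,0.08,0],
    [0,-0.05,0.12,0],
    [0,-0.1,0.12,0],
    [0,-0.15,0.12,0]
  ],
  "gripper": 0
}}

```text
time_s: 6.4
position: [0.5101, -0.3234, 0.246]
tool_rot: [0.0, 0.671, 0.742, 0.001]
contact_force: [1.4, 0.3, 0.1]
gripper_width: 0.997
```

```bash
python3 - <<'E'
from h import *
p,d=snapshot('top');cv2.imwrite('pics/top2.png',p)
s,_=snapshot('side');cv2.imwrite('pics/side2.png',s)
h=cv2.cvtColor(p,cv2.COLOR_BGR2HSV);m=cv2.inRange(h,(5,110,40),(18,255,255));k=np.zeros_like(m);k[235:275,280:330]=m[235:275,280:330]
c=max(cv2.findContours(k,0,2)[0],key=cv2.contourArea);r=cv2.minAreaRect(c);B=cv2.boxPoints(r);print(r)
for z in(.06,.07):
  W=[ray('top',*b,z)[:2] for b in B];print(z,np.round(W,4),np.mean(W,0))
z=p[190:310,220:400];cv2.imwrite('pics/top2z.png',cv2.resize(z,None,fx=4.4,fy=4.4,interpolation=cv2.INTER_CUBIC))
cv2.imwrite('pics/side2z.png',cv2.resize(s[150:280,240:360],None,fx=4.6,fy=4.6,interpolation=cv2.INTER_CUBIC))
E
```

```text
((304.2899169921875, 254.7230224609375), (6.854976177215576, 28.41150665283203), 82.56858825683594)
0.06 [[ 0.4957  0.0052]
 [ 0.5045 -0.0815]
 [ 0.4837 -0.0835]
 [ 0.4749  0.0031]] [ 0.48968745 -0.0391841 ]
0.07 [[ 0.4959  0.0053]
 [ 0.5046 -0.0807]
 [ 0.484  -0.0827]
 [ 0.4753  0.0032]] [ 0.48996514 -0.03873229]
```

View pics/top2z.png

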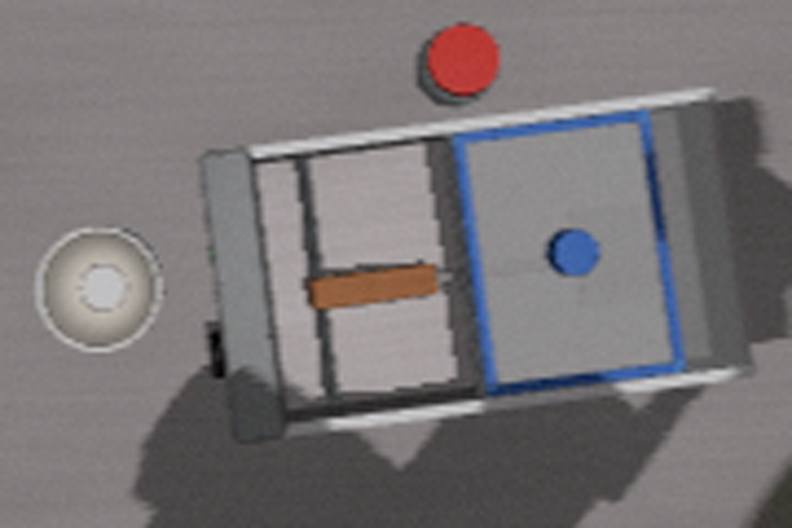

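View pics/side2z.png

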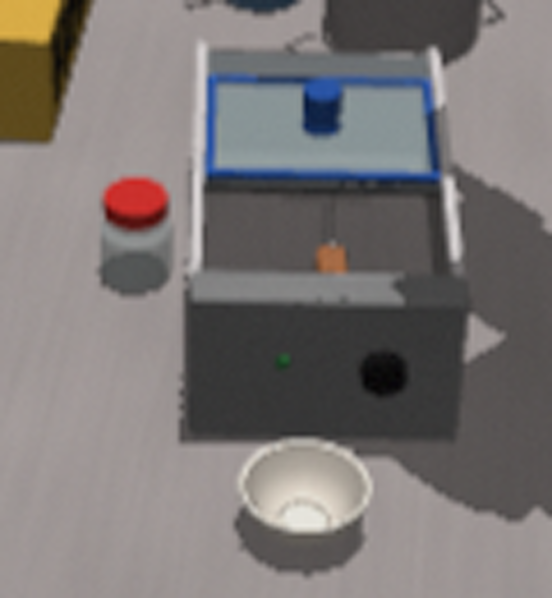

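The lid is open and the handle is clear: box centre (304.3,254.7), which gives world (0.490,-0.039), 87x21 mm and yaw 95.8°, matching the spec. Going to the handle.

Request:
{"op": "jog_arm", "data": {
  "series": [
    [-0.003,0.05,0,0],
    [-0.007,0.1,0,0],
    [-0.011,0.15,0,0],
    [-0.015,0.2,0,0],
    [-0.018,0.25,0,0],
    [-0.0206,0.287,0,0],
    [-0.0206,0.287,-0.03,0],
    [-0.0206,0.287,-0.06,0],
    [-0.0206,0.287,-0.08,0],
    [-0.0206,0.287,-0.08,0]
  ]
}}

```text
time_s: 7.75
position: [0.4882, -0.0387, 0.1641]
tool_rot: [-0.001, 0.672, 0.741, -0.0]
contact_force: [1.0, 0.4, 0.7]
gripper_width: 0.999
```

```bash
python3 - <<'E'
from h import *
print(monitor.observe()['position'],monitor.observe()['tool_rot'])
s,_=snapshot('side');cv2.imwrite('pics/side3z.png',cv2.resize(s[120:280,220:380],None,fx=3.7,fy=3.7,interpolation=cv2.INTER_CUBIC))
E
```

```text
[ 0.48817524 -0.0386875   0.16406241] [-1.00448183e-03  6.71762284e-01  7.40766056e-01 -2.74584994e-04]
```

View pics/side3z.png

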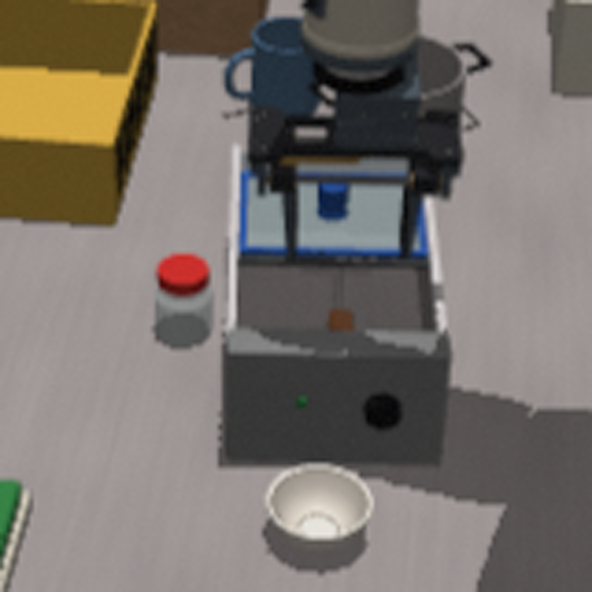

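The gripper straddles the handle (zoom (342,320)) between the rails. Descending slowly.

Request:
{"op": "jog_arm", "data": {
  "series": [
    [0.0015,0.002,-0.03,0],
    [0.0015,0.002,-0.06,0],
    [0.0015,0.002,-0.085,0],
    [0.0015,0.002,-0.1,0],
    [0.0015,0.002,-0.11,0],
    [0.0015,0.002,-0.117,0],
    [0.0015,0.002,-0.117,0],
    [0.0015,0.002,-0.117,0]
  ]
}}

```text
time_s: 8.8
position: [0.4906, -0.0369, 0.0485]
tool_rot: [-0.0, 0.672, 0.741, 0.0]
contact_force: [-0.2, 0.2, -0.7]
gripper_width: 1.002
```

Request:
{"op": "jog_arm", "data": {
  "series": [
    [0,0,0,0],
    [0,0,0,0],
    [0,0,0,0],
    [0,0,0,0],
    [0,0,0,0],
    [0,0,0,0],
    [0,0,0,0],
    [0,0,0,0],
    [0,0,0,0]
  ],
  "gripper": 1,
  "newtons": 8
}}

```text
time_s: 9.93
position: [0.4906, -0.0369, 0.0485]
tool_rot: [-0.0, 0.672, 0.741, 0.0]
contact_force: [0.9, -0.8, -0.7]
gripper_width: 0.243
```

Width is 22 mm, as expected. Lifting a little, then looking.

Request:
{"op": "jog_arm", "data": {
  "series": [
    [0,0,0.005,0],
    [0,0,0.012,0],
    [0,0,0.02,0],
    [0,0,0.028,0],
    [0,0,0.036,0],
    [0,0,0.044,0],
    [0,0,0.05,0],
    [0,0,0.05,0]
  ]
}}

```text
time_s: 10.92
position: [0.4908, -0.0369, 0.0989]
tool_rot: [0.0, 0.672, 0.741, 0.001]
contact_force: [0.6, -0.2, -1.6]
gripper_width: 0.242
```

```bash
cat > look.py <<'E'
import sys
from h import *
k=sys.argv[1]
o=monitor.observe();print(o['position'],o['contact_force'],o['wrist_torque'],o['gripper_width'],o['time_s'])
s,_=snapshot('side');p,_=snapshot('top')
cv2.imwrite(f'pics/c{k}.png',np.hstack([cv2.resize(s[90:270,210:390],(400,400),interpolation=cv2.INTER_CUBIC),cv2.resize(p[150:330,210:390],(400,400),interpolation=cv2.INTER_CUBIC)]))
cv2.imwrite(f'pics/s{k}.png',s);cv2.imwrite(f'pics/t{k}.png',p)
E
python3 look.py 4
```

```text
[ 0.4908312  -0.0369466   0.09888675] [ 0.57753444 -0.1666674  -1.5614635 ] [ 0.04259719 -0.03798037 -0.0065476 ] 0.24215917910987983 10.925
```

View pics/c4.png

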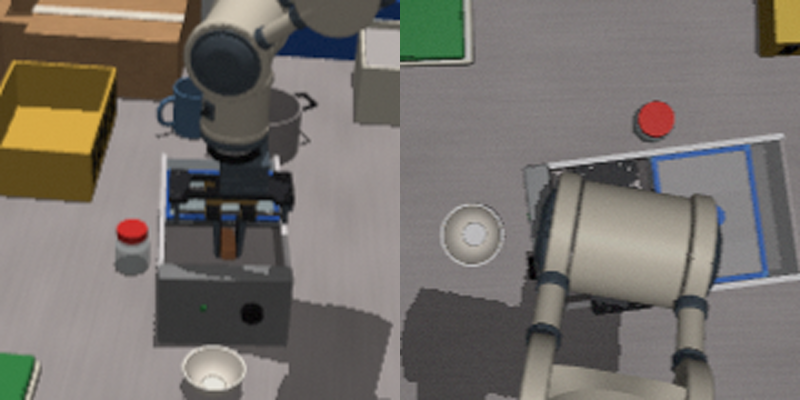

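```bash
cat > zz.py <<'E'
import sys
from h import *
k=sys.argv[1];s=cv2.imread(f'pics/s{k}.png')
P=monitor.observe()['position'];u,v=map(int,proj('side',P));print(u,v)
z=s[v-50:v+50,u-60:u+60];cv2.imwrite(f'pics/z{k}.png',cv2.resize(z,None,fx=6,fy=6,interpolation=cv2.INTER_CUBIC))
h=cv2.cvtColor(s,cv2.COLOR_BGR2HSV);m=cv2.inRange(h,(4,110,30),(18,255,255));q=np.zeros_like(m);q[v-45:v+45,u-20:u+20]=m[v-45:v+45,u-20:u+20]
c=max(cv2.findContours(q,0,2)[0],key=cv2.contourArea);print(cv2.boundingRect(c),'zoom org',u-60,v-50)
# predicted butt for tilts
G=P+np.array([0,0,.019-.006])
for a in(0,13.5,25,35,45,60,75):
    ca,sa=np.cos(np.radians(a)),np.sin(np.radians(a));A=np.array([-.101*ca,.995*ca,sa]);B=np.array([.101*sa,-.995*sa,ca])
    print(a,np.round([*proj('side',G+.042*A+.01*B),*proj('side',G+.042*A-.01*B),*proj('side',G-.048*A+.01*B)]),'tip z',round((G-.228*A)[2],3))
E
python3 zz.py 4
```

```text
311 202
(309, 193, 7, 14) zoom org 251 152
0 [312. 205. 312. 210. 312. 189.] tip z 0.111
13.5 [312. 202. 312. 208. 311. 191.] tip z 0.058
25 [312. 199. 312. 205. 311. 194.] tip z 0.015
35 [312. 197. 312. 203. 311. 196.] tip z -0.019
45 [313. 195. 312. 201. 311. 198.] tip z -0.05
60 [312. 192. 312. 198. 311. 202.] tip z -0.086
75 [312. 189. 313. 194. 311. 206.] tip z -0.109
```

View pics/z4.png

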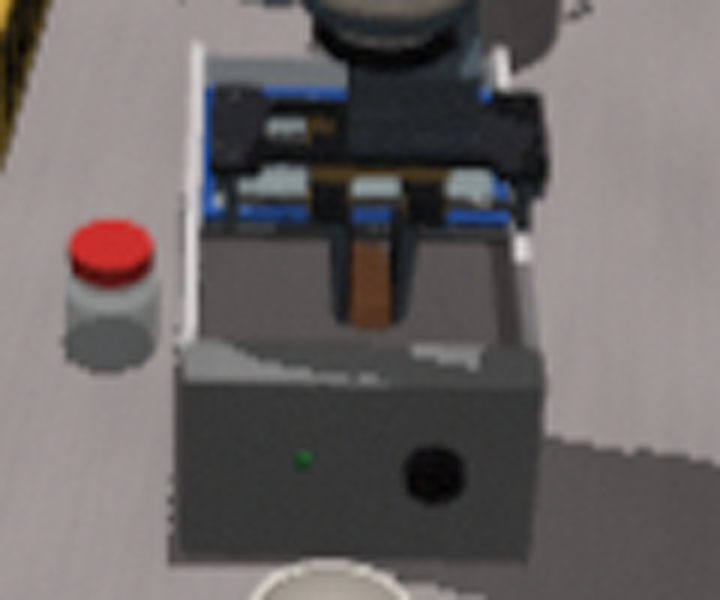

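The handle spans rows 193–207, so the tilt is still about 13–18° and the turner is held rigidly (1.6 N weight). I'll relax the grip so the blade can swing down.

Request:
{"op": "jog_arm", "data": {
  "series": [
    [0,0,0,0],
    [0,0,0,0],
    [0,0,0,0],
    [0,0,0,0]
  ],
  "gripper": 1,
  "newtons": 3
}}

```text
time_s: 11.52
position: [0.4905, -0.0369, 0.0983]
tool_rot: [-0.0, 0.672, 0.741, 0.0]
contact_force: [0.5, -0.2, -1.5]
gripper_width: 0.243
```

```bash
python3 look.py 5; python3 zz.py 5
```

```text
[ 0.49048364 -0.03691073  0.0983304 ] [ 0.51610278 -0.16355706 -1.53401816] [ 0.03871    -0.06517683 -0.06544358] 0.24319002389391273 11.525
311 202
(309, 195, 8, 10) zoom org 251 152
0 [312. 205. 312. 210. 312. 189.] tip z 0.111
13.5 [312. 202. 312. 208. 311. 191.] tip z 0.058
25 [312. 199. 312. 205. 311. 194.] tip z 0.015
35 [312. 197. 312. 203. 311. 196.] tip z -0.019
45 [313. 195. 312. 201. 311. 198.] tip z -0.05
60 [312. 192. 312. 198. 311. 202.] tip z -0.086
75 [312. 189. 313. 194. 311. 206.] tip z -0.109
```

View pics/z5.png

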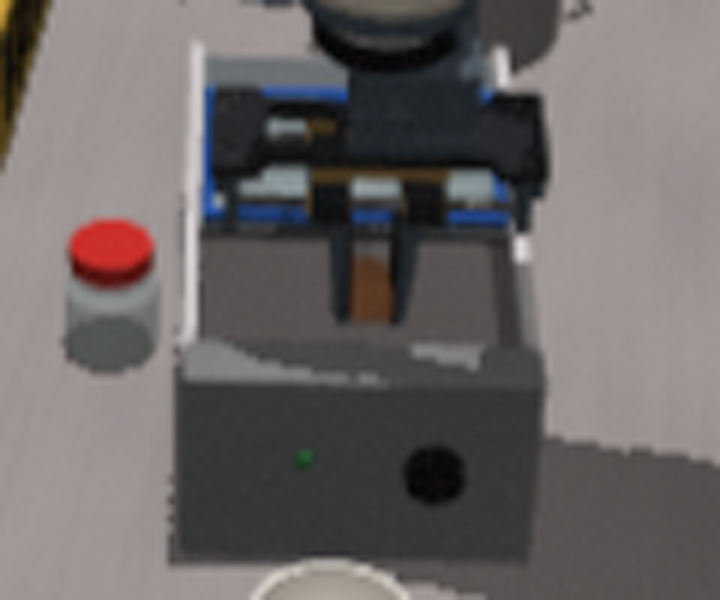

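At 3 N it pivoted: the handle spans rows 195–205, tilt about 27°, tip near the floor. I'll continue raising, shifting towards chest +y, with the tip trailing.

Request:
{"op": "jog_arm", "data": {
  "series": [
    [0,0.002,0.004,0],
    [-0.001,0.006,0.009,0],
    [-0.001,0.01,0.014,0],
    [-0.0015,0.014,0.02,0],
    [-0.002,0.018,0.026,0],
    [-0.002,0.022,0.033,0],
    [-0.002,0.022,0.033,0],
    [-0.002,0.022,0.033,0],
    [-0.002,0.022,0.033,0]
  ]
}}

```text
time_s: 12.75
position: [0.4885, -0.015, 0.1312]
tool_rot: [-0.0, 0.672, 0.741, 0.0]
contact_force: [1.0, 0.5, -0.2]
gripper_width: 0.237
```

```bash
python3 look.py 6; python3 zz.py 6
```

```text
[ 0.48849608 -0.01496476  0.13120522] [ 1.0057375   0.47476717 -0.15895991] [ 0.07188802 -0.23079738  0.04239572] 0.23710590150108846 12.75
312 198
(309, 194, 8, 6) zoom org 252 148
0 [313. 201. 313. 206. 312. 185.] tip z 0.144
13.5 [313. 198. 313. 204. 312. 187.] tip z 0.091
25 [313. 195. 313. 202. 312. 190.] tip z 0.048
35 [313. 193. 313. 199. 312. 192.] tip z 0.013
45 [313. 191. 313. 197. 312. 195.] tip z -0.017
60 [313. 188. 313. 193. 312. 199.] tip z -0.053
75 [313. 185. 313. 190. 312. 202.] tip z -0.076
```

View pics/z6.png

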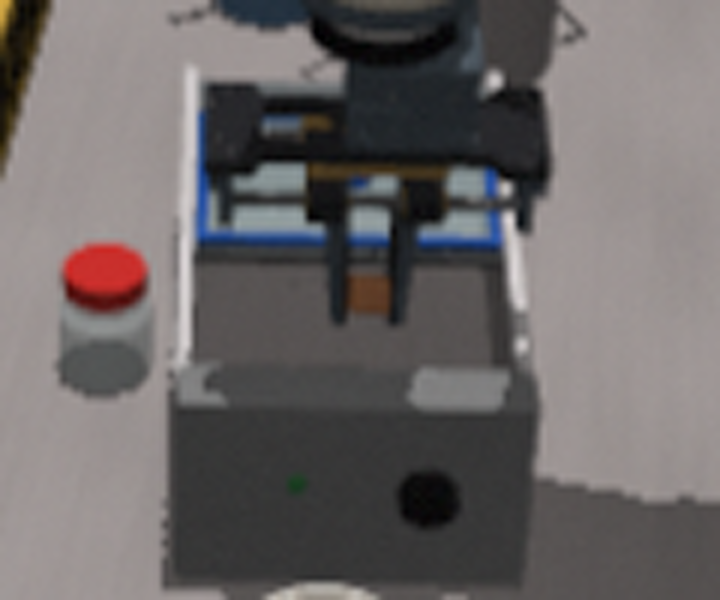

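The handle spans rows 194–200, so the tilt is about 38° with the tip on the floor, the blade under the top and the butt about 0.165 high, above the block. The handle has dropped about 3 mm in the pads, so I'll clamp firmly now and check the hold with a short draw along its axis.

Request:
{"op": "jog_arm", "data": {
  "series": [
    [0,0,0,0],
    [0,0,0,0],
    [0,0,0,0],
    [0,0,0,0],
    [-0.0005,0.005,0.004,0],
    [-0.001,0.01,0.008,0],
    [-0.0015,0.015,0.012,0],
    [-0.002,0.02,0.016,0],
    [-0.002,0.02,0.016,0],
    [-0.002,0.02,0.016,0]
  ],
  "gripper": 1,
  "newtons": 30
}}

```text
time_s: 14.1
position: [0.4865, 0.005, 0.1472]
tool_rot: [-0.0, 0.672, 0.741, 0.0]
contact_force: [-0.5, 0.1, -1.6]
gripper_width: 0.239
```

```bash
python3 look.py 7; python3 zz.py 7
```

```text
[0.48646376 0.0049888  0.1471645 ] [-0.53087527  0.13266431 -1.6365111 ] [ 0.03117855 -0.12815557  0.08081258] 0.23904950750781695 14.1
312 198
(310, 194, 8, 6) zoom org 252 148
0 [313. 201. 313. 206. 313. 184.] tip z 0.16
13.5 [313. 198. 313. 204. 312. 187.] tip z 0.107
25 [314. 195. 313. 202. 312. 189.] tip z 0.064
35 [314. 193. 313. 199. 312. 192.] tip z 0.029
45 [314. 191. 314. 197. 312. 195.] tip z -0.001
60 [314. 187. 314. 193. 312. 198.] tip z -0.037
75 [313. 185. 314. 190. 312. 202.] tip z -0.06
```

View pics/z7.png

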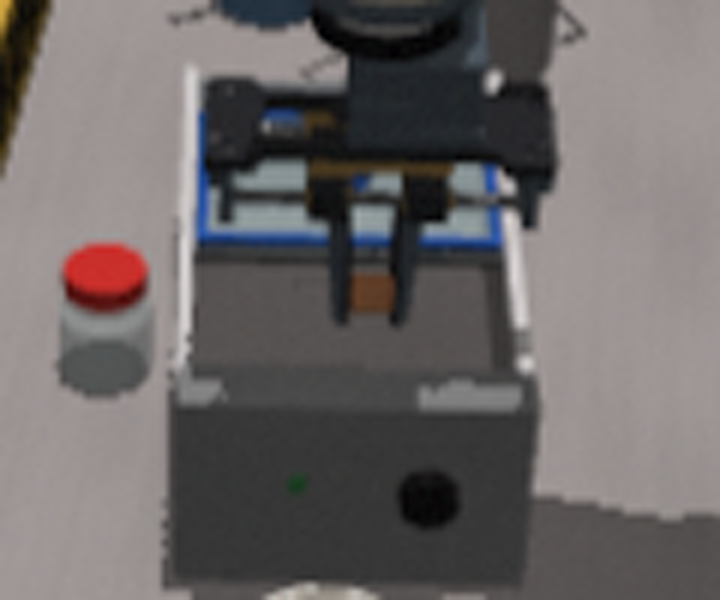

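The full weight is carried (-1.6 N), the tilt is unchanged and the force is clean. Drawing out along the turner's axis.

Request:
{"op": "jog_arm", "data": {
  "series": [
    [-0.001,0.007,0.006,0],
    [-0.0015,0.014,0.012,0],
    [-0.002,0.022,0.018,0],
    [-0.003,0.03,0.025,0],
    [-0.004,0.038,0.031,0],
    [-0.005,0.046,0.038,0],
    [-0.005,0.053,0.043,0],
    [-0.006,0.06,0.049,0],
    [-0.006,0.06,0.049,0]
  ]
}}

```text
time_s: 15.32
position: [0.4806, 0.0653, 0.1965]
tool_rot: [-0.0, 0.672, 0.741, 0.0]
contact_force: [0.6, 0.8, -2.4]
gripper_width: 0.241
```

```bash
python3 look.py 8; python3 zz.py 8
```

```text
[0.48057093 0.06534099 0.19648574] [ 0.57315727  0.79148136 -2.44770777] [ 0.02310609 -0.13010072 -0.04210358] 0.24071556856705092 15.325
313 198
(311, 193, 8, 6) zoom org 253 148
0 [315. 201. 314. 206. 314. 183.] tip z 0.209
13.5 [315. 197. 315. 203. 314. 186.] tip z 0.156
25 [315. 194. 315. 201. 313. 188.] tip z 0.113
35 [315. 192. 315. 199. 313. 191.] tip z 0.078
45 [315. 189. 315. 196. 313. 194.] tip z 0.048
60 [315. 186. 315. 192. 313. 198.] tip z 0.012
75 [315. 183. 315. 189. 313. 202.] tip z -0.011
```

View pics/z8.png

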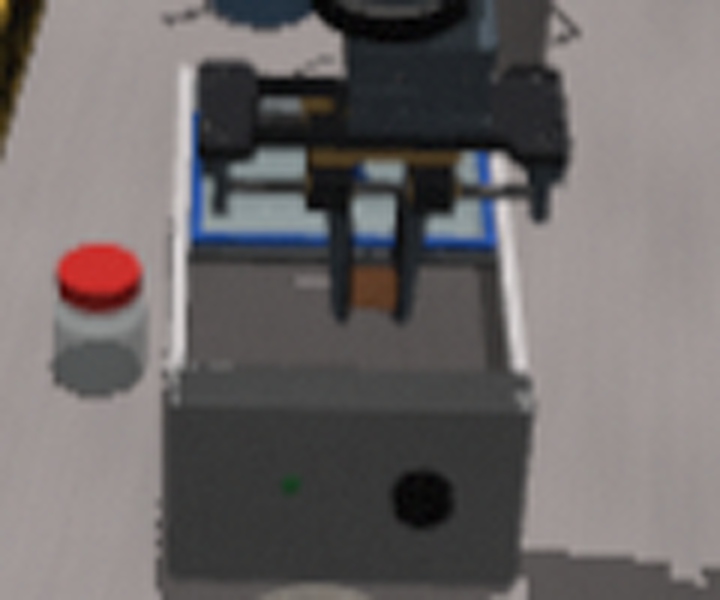

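Same hold, and the lid is untouched. The tip is now near chest y≈-20, z≈0.06. Continuing, then straight up.

Request:
{"op": "jog_arm", "data": {
  "series": [
    [-0.001,0.009,0.007,0],
    [-0.002,0.018,0.014,0],
    [-0.003,0.027,0.022,0],
    [-0.004,0.036,0.029,0],
    [-0.005,0.045,0.036,0],
    [-0.005,0.055,0.044,0],
    [-0.005,0.055,0.055,0],
    [-0.005,0.055,0.07,0],
    [-0.005,0.055,0.09,0],
    [-0.005,0.055,0.11,0]
  ]
}}

```text
time_s: 16.68
position: [0.4754, 0.1196, 0.3071]
tool_rot: [-0.0, 0.672, 0.741, 0.0]
contact_force: [0.2, 0.9, -0.3]
gripper_width: 0.242
```

Request:
{"op": "jog_arm", "data": {
  "series": [
    [0,0,0.02,0],
    [0,0,0.045,0],
    [0,0,0.07,0],
    [0,0,0.085,0],
    [0,0,0.085,0],
    [0,0,0.085,0],
    [0,0,0.085,0]
  ]
}}

```text
time_s: 17.55
position: [0.475, 0.1196, 0.3913]
tool_rot: [-0.001, 0.672, 0.741, -0.001]
contact_force: [0.4, -0.4, -2.2]
gripper_width: 0.242
```

```bash
python3 look.py 9; python3 zz.py 9
```

```text
[0.47501607 0.11957605 0.39129702] [ 0.43653126 -0.37462838 -2.17641269] [ 0.09662259 -0.11804989 -0.00203139] 0.24164524333061901 17.55
317 153
(315, 146, 9, 9) zoom org 257 103
0 [319. 155. 319. 161. 318. 137.] tip z 0.405
13.5 [319. 151. 319. 158. 317. 141.] tip z 0.351
25 [319. 148. 319. 155. 317. 144.] tip z 0.308
35 [319. 145. 319. 153. 317. 147.] tip z 0.274
45 [319. 142. 319. 150. 317. 150.] tip z 0.243
60 [319. 139. 319. 145. 317. 154.] tip z 0.207
75 [319. 136. 319. 141. 317. 159.] tip z 0.184
```

View pics/s9.png

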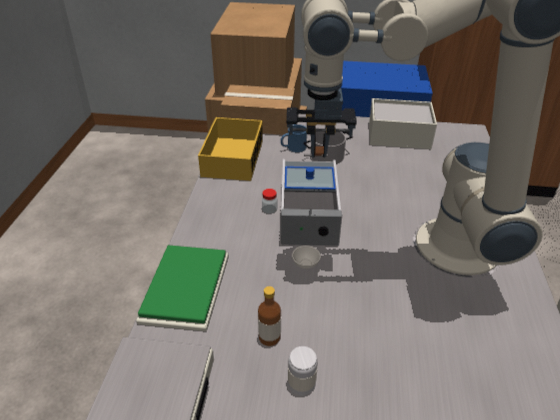

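View pics/t9.png

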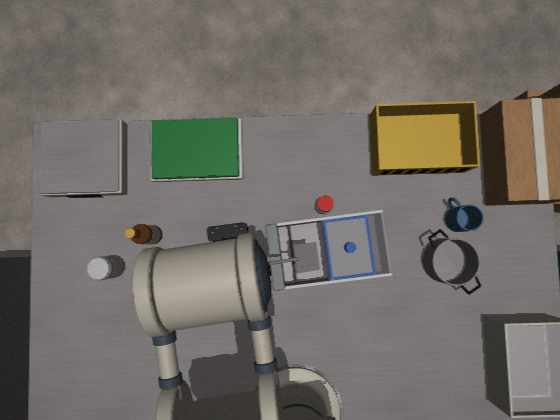

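Turner out, held and tilted; the blade shows over the chest opening near top-view (310,258); lid open, bystanders in place. One height check by depth.

```bash
python3 - <<'E'
from h import *
p,d=snapshot('top');o=monitor.observe();print(o['position'],np.abs(o['joint_vel']).max())
cv2.imwrite('pics/z10.png',cv2.resize(p[210:310,220:400],None,fx=4.4,fy=4.4,interpolation=cv2.INTER_CUBIC))
W=[]
for v in range(235,285):
  for u in range(266,350):
    if d[v,u]>0:
      X=pt('top',u,v,d[v,u])
      if X[2]>.15:W.append([*X,u,v])
W=np.array(W);i=np.argsort(W[:,2]);print(len(W));print(W[i[::max(1,len(W)//15)]].round(3))
# knob -> lid opening, bystanders vs start
h=cv2.cvtColor(p,cv2.COLOR_BGR2HSV)
m=cv2.inRange(h,(100,120,60),(125,255,255));k=np.zeros_like(m);k[240:256,342:358]=m[240:256,342:358];M=cv2.moments(k,True);q=ray('top',M['m10']/M['m00'],M['m01']/M['m00'],.1435);print('knob',q)
E
```

```text
[0.47521202 0.11959668 0.39168604] 0.0031838930176708692Traceback (most recent call last):
  File "<stdin>", line 8, in <module>
  File "h.py", line 8, in pt
    c=get_calibration(n);R,t=np.array(c['R']),np.array(c['t'])
ValueError: time passes only in moves, steps and waits
```

View pics/z10.png

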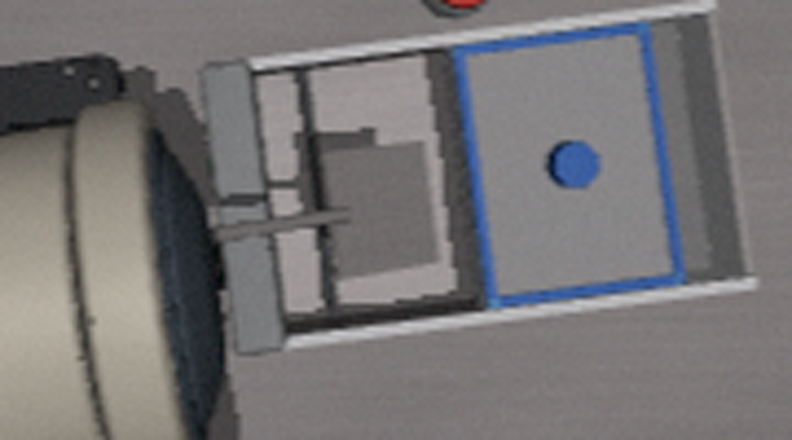

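The blade is clear of everything: its front edge is at zoom column about 430, pixel (317,256).

```bash
python3 - <<'E'
from h import *
p,d=snapshot('top')
for u,v in((316,252),(316,258),(313,256),(300,256),(288,258),(276,262)):
    print(u,v,pt('top',u,v,d[v,u]).round(3))
print('knob',ray('top',220+574/4.4-.4,210+164/4.4-.4,.1435).round(4))
h=cv2.cvtColor(p,cv2.COLOR_BGR2HSV);m=cv2.inRange(h,(0,150,80),(8,255,255))
q=cv2.inRange(cv2.cvtColor(cv2.imread('pics/top0.png'),cv2.COLOR_BGR2HSV),(0,150,80),(8,255,255))
f=lambda a:(cv2.moments(a[190:220,310:340],True));
for a in(m,q):
    M=f(a);print('jar px',M['m10']/M['m00'],M['m01']/M['m00'])
E
```

```text
316 252 [ 0.502 -0.059  0.273]
316 258 [ 0.487 -0.058  0.277]
313 256 [ 0.492 -0.051  0.281]
300 256 [ 0.494 -0.018  0.301]
288 258 [0.479 0.011 0.012]
276 262 [0.483 0.04  0.349]
knob [ 0.5105 -0.1663  0.1435]
jar px 14.71938775510204 13.173469387755102
jar px 14.753846153846155 13.235897435897435
```

```bash
python3 -c "
from workcell import hand_in
print(hand_in())"
```

```text
the job is handed in; nothing more can be done
None
```

The turner is out of the chest and held steady at a 30 N grip, about 35° tilted with the handle up, and the lid is fully open. The job is handed in; no verdict came back.

**What I did**
- I gripped the lid's knob and slid the lid until I felt its stop, at about 20 N.
- I took the turner by the middle of its handle and lifted it slightly. Then I relaxed the grip to 3 N so the blade swung down and the handle tilted up.
- I raised it to about 38°, clamped it at 30 N, drew it out diagonally along its own axis and lifted it clear.

**Last checks**
- **Height:** the blade's front edge is about 0.27 m high by camera depth. The handle is higher still.
- **Steadiness and hold:** the arm was still (joint speeds under 0.004 rad/s). The gripper opening matched the handle, and the readings showed the turner's weight, noisy at about 1.6 to 2.4 N.
- **Lid:** the knob measured at chest y of about -72 mm, where it should be with the lid fully open.
- **Bystanders:** the jar is within 0.1 pixel of its first image. I judged the others only by eye in the last overall pictures, where they looked unmoved. In the top picture the bowl was hidden by the gripper, so I saw it only from the side.

**What disagreed**
- The lid seemed to start about 18 mm open rather than shut.
- The handle dropped about 3 mm in the pads at 3 N and held after I clamped it.
- One of the six depth readings missed the thin shank and hit the chest floor (0.012 m). I ignored it.
- The 38° tilt, the step-2 pose and the butt height there were estimated from geometry and coarse pixels, not measured directly.

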